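# Pack away the levelling packers in their graded rack

## Task

The machines have been levelled, so pack the kit away: lift the keeper plate off the graded rack and park it flat on the black mat, lengthways, within the mat. Then lay every packer that is on the counter fully home in its own slot, the one that fits its thickness, centred across both rails so that all tops are level, and last put the keeper plate back over the two pins until it rests flush on the rack. Leave the other things on the counter where they are.

Things in the scene. Friction and masses are not known exactly. Their poses are not given: they have to be found in the camera images.
- rack: Grey plastic rack, fixed: base 100 (x) x 286 (y) x 10 mm with two toothed rails at x = -50..-30 and 30..50 mm; between them a 60 mm channel, open down to the base, for fingers. Five slots along x cross both rails, narrowing along the row to -y; 25 mm teeth between, tops 56 mm high. The top 5 mm of a slot flares 4 mm each side. Origin: centre of underside, on the counter; z up.
- seat (a point): Point on the rack, 63 mm above its origin, same axes: where the keeper's origin is when fully down. The keeper rests on the rack's four end blocks (63 mm high, on the rails at y beyond +-121 mm). Slot floors are stepped: in its own slot each packer stops with its top 60 mm high; too thick it stands proud, too thin it lies low.
- pin_a (a point): Tip of one of the rack's two fixed steel locating pins, upright, 9 mm diameter, top 6 mm tapered, 22 mm long above the end block: at rack (40, 134, 85) mm.
- pin_b (a point): Tip of the other pin, at rack (-40, -134, 85) mm.
- keeper: Keeper plate: aluminium, 104 (x) x 292 (y) x 8 mm, 0.3 kg, with two 12 mm holes at (40, 134) and (-40, -134) mm that fit over the rack's pins (it also fits turned by half a turn). In the middle of its top a black grip block, 60 mm long in x, 20 mm thick in y, 8 to 40 mm above the origin. Origin: centre of its underside; z up. Starts on the rack, over the pins, fully down.
- mat: Black rubber drying mat fixed flat on the counter to the left or right of the rack, 310 mm (x) by 125 mm (y), 4 mm thick; origin: centre of its underside. The keeper plate is parked here, its length along the mat's length (its y axis along the mat's x axis).
- packer14: Wooden levelling packer: square bar 110 mm long (its x axis) and 14 by 14 mm thick, 20 g (+-30 %); the same on all four long sides. Origin: its centre. Starts lying on the counter beyond the rack. May be absent (None from the start).
- slot14 (a point): Centre of packer14 when it lies fully home in its own slot, which is 16.5 mm wide with its floor 46 mm above the counter: at rack (0, -113.0, 53) mm, axes as the rack's.
- packer20: Wooden levelling packer: square bar 110 mm long (its x axis) and 20 by 20 mm thick, 40 g (+-30 %); the same on all four long sides. Origin: its centre. Starts lying on the counter beyond the rack. May be absent (None from the start).
- slot20 (a point): Centre of packer20 when it lies fully home in its own slot, which is 22.5 mm wide with its floor 40 mm above the counter: at rack (0, -68.5, 50) mm, axes as the rack's.
- packer26: Wooden levelling packer: square bar 110 mm long (its x axis) and 26 by 26 mm thick, 67 g (+-30 %); the same on all four long sides. Origin: its centre. Starts lying on the counter beyond the rack. May be absent (None from the start).
- slot26 (a point): Centre of packer26 when it lies fully home in its own slot, which is 28.5 mm wide with its floor 34 mm above the counter: at rack (0, -18.0, 47) mm, axes as the rack's.
- packer32: Wooden levelling packer: square bar 110 mm long (its x axis) and 32 by 32 mm thick, 101 g (+-30 %); the same on all four long sides. Origin: its centre. Starts lying on the counter beyond the rack. May be absent (None from the start).
- slot32 (a point): Centre of packer32 when it lies fully home in its own slot, which is 34.5 mm wide with its floor 28 mm above the counter: at rack (0, 38.5, 44) mm, axes as the rack's.
- packer38: Wooden levelling packer: square bar 110 mm long (its x axis) and 38 by 38 mm thick, 143 g (+-30 %); the same on all four long sides. Origin: its centre. Starts lying on the counter beyond the rack. May be absent (None from the start).
- slot38 (a point): Centre of packer38 when it lies fully home in its own slot, which is 40.5 mm wide with its floor 22 mm above the counter: at rack (0, 101.0, 41) mm, axes as the rack's.
- jar: Bystander: glass jar, 56 mm diameter, 75 mm high, standing among the packers; origin at the centre of its foot.
- drainer: Bystander, fixed: black dish drainer 270 by 115 mm, 68 mm high, left or right of the rack, on the other side from the mat; origin under its centre.
- soap: Bystander: yellow bottle, 60 mm diameter, 170 mm high, to the left.
- rinse: Bystander: clear bottle, 56 mm diameter, 160 mm high, to the left.
- scoop: Bystander: white measuring mug, 80 mm diameter, 60 mm high, beyond the packers.
- spanner: Bystander: spanner lying to the right, beyond the mat's corner or the drainer's.
- level: Bystander: grey spirit level 250 by 24 by 50 mm, beyond the packers.
- brush: Bystander: dish brush, to the right.
Not all that is in view belongs to the job. What is shaped like the packer20 but red is not meant. What is shaped like the packer38 but orange is not meant.

How it is judged:
On the way, in this order (a step that is already met when the one before it is completed fails the run):
1. the keeper plate lies flat, released and still, lengthways on the mat, centred within 30 mm (x of keeper in the frame of mat between -0.03 and 0.03 m and y of keeper in the frame of mat between -0.03 and 0.03 m and height (world z) of keeper below 0.009 m and angle between keeper's own z axis and vertical below 0.05 rad and angle between the y axis of keeper and the x axis of mat, either way round below 0.2 rad and linear speed of keeper below 0.02 m/s and contact force between the fingers and keeper below 0.1 N), for 0.2 s.
2. every packer present lies fully home in its own slot (x of packer14 in the frame of slot14 between -0.014 and 0.014 m and y of packer14 in the frame of slot14 between -0.004 and 0.004 m and z of packer14 in the frame of slot14 between -0.004 and 0.004 m and angle between the x axis of each of packer14, packer20, packer26, packer32, packer38 and the x axis of rack, either way round below 0.08 rad and x of packer20 in the frame of slot20 between -0.014 and 0.014 m and y of packer20 in the frame of slot20 between -0.004 and 0.004 m and z of packer20 in the frame of slot20 between -0.004 and 0.004 m and x of packer26 in the frame of slot26 between -0.014 and 0.014 m and y of packer26 in the frame of slot26 between -0.004 and 0.004 m and z of packer26 in the frame of slot26 between -0.004 and 0.004 m and x of packer32 in the frame of slot32 between -0.014 and 0.014 m and y of packer32 in the frame of slot32 between -0.004 and 0.004 m and z of packer32 in the frame of slot32 between -0.004 and 0.004 m and x of packer38 in the frame of slot38 between -0.014 and 0.014 m and y of packer38 in the frame of slot38 between -0.004 and 0.004 m and z of packer38 in the frame of slot38 between -0.004 and 0.004 m), for 0.2 s.
At the end, for the whole second after the job is handed in: Every packer present lies in its own slot: within 14 mm along it, 4 mm across, 4 mm in height of the home point, parallel within 0.08 rad. The keeper is over both pins and flush: centre within 5 mm, height 2.5 mm, tilt under 0.025 rad, 0.04 rad in yaw. All at rest (all of step 2 and horizontal distance between keeper and seat below 0.005 m and z of keeper in the frame of seat between -0.0025 and 0.0025 m and angle between keeper's own z axis and vertical below 0.025 rad and angle between the y axis of keeper and the y axis of rack, either way round below 0.04 rad and linear speed of each of packer14, packer20, packer26, packer32, packer38, keeper below 0.02 m/s); the robot touches nothing.
It fails at once if a bystander is pushed more than 60 mm from its place or knocked over (distance of any of jar, soap, rinse, scoop, spanner, level, brush from where it was at the start of the episode above 0.06 m or angle between any of jar, soap, rinse, scoop's own z axis and vertical above 0.7 rad).
Of packer14, packer20, packer26, packer32, packer38 only 4 to 5 are there at a start; the rules pass over those that are not, and their reading is None.
At some moment in a run one of packer14, packer20, packer26, packer32, packer38 may be knocked a few centimetres aside while the robot is not near it.
Once in a run the grip may slacken for a moment while it holds something.
It also fails if it takes over 210 s, if anything falls off the work surface, if the arm or the gripper's body presses on something with over 40 N, if the wrist force passes 120 N, or if a joint passes its speed limit or range.

## Robot

A 6-joint arm with a two-finger parallel gripper is mounted at the origin on the work surface. World frame = base frame: x ahead of the robot, y to its left, z up, the work surface at z = 0. Lengths are in m, angles in rad, forces in N, time in s.
With the tool pointing down it reaches from about 0.3 to 0.85 m from the base axis. Payload 5.4 kg.
Tool frame: the origin (TCP) lies on the centre line of the jaws, within the pads' length; the fingertips stand 11 mm ahead of it and the grasp point (between the pads) lies 8 mm behind it; z points along the fingers, y is the line along which they close (so a half turn about z gives the same grasp; the last joint's range is limited). The gripper opens to 85 mm and grips with 20 to 120 N. Pads are 22 mm wide; open, the fingers measure 114 mm over their backs; the gripper's body (76 mm by 85 mm) begins 54 mm behind the grasp point. The pads swing forward as they close: fully open they stand 13 mm farther back than shut.
Start: joints at [0.937, 0.158, 1.597, -0, 1.386, -0.21], TCP at [0.236, 0.524, 0.242] pointing down, gripper open.
Joint ranges: [-2.91, 2.91], [-0.94, 2.29], [0.18, 2.7], [-1.29, 4.43], [0.17, 2.64], [-3, 3]. Speed limits (rad/s): [2.57, 2.57, 3.14, 3.14, 3.14, 3.14].

## Interface

Orientations are given as [roll, pitch, yaw] about the fixed x, y, z axes, in that order (R = Rz(yaw) Ry(pitch) Rx(roll)).
In Python, from bench import * gives the robot as it stands. The module is installed in compiled form; this text tells all that it offers. Calls block until the motion is done:
- move_to(position, orientation): joint-space move of the TCP to a pose.
- line_to(position, vel=0.15, ori=None): straight line of the TCP; ori=None keeps the orientation; vel is the mean speed in m/s.
- movej(angles): joint-space move.
- gripper_to(opening): opening from 0.0 (shut) to 1.0 (fully open); the grip force is fixed at half the most; returns when the fingers have stopped.
- wait(seconds).
- inverse_kinematics(position, orientation): joint angles nearest the present ones, or None.
- read_camera(name): name is "scene" or "top"; returns a dict with "frame" (420x560x3 uint8, blue, green, red), "mtx" (3x3 intrinsics, pixels), "rvec" (rotation vector, rad) and "tvec" (3), from world to camera coordinates, as OpenCV has them. Camera axes: x right, y down, z forward; pixel columns grow to the right and rows downward; lengths in m; the calibration is good to about 2 mm. A picture is of the moment at which its call begins. There is no depth.
A pose or a line that the arm cannot do raises IKError and nothing moves.
- close_job(): hands the job in; it is judged then, once.
Readings, each from a call of its own:
- get_time(): time.
- get_joints(): joint angles.
- get_qvel(): joint speeds.
- get_joint_efforts(): joint torques, N m.
- get_eef_pos(): TCP position.
- get_tcp_rot(): TCP orientation.
- get_ft_force(): force on the tool from outside, world axes, zero at the start.
- get_torque(): the same for the moment, N m.
- get_grip_width(): opening from 0.0 (shut) to 1.0 (fully open).
- get_gripper_force(): force on a finger pad.
Only numpy, scipy, OpenCV 4.12 (cv2) and the standard library are available. Lean on these libraries where they do the work, as an engineer would, in place of code of your own. Each camera call takes 0.05 s, during which the arm holds its last target. There are 200 camera calls.

## Working session

There is one attempt and no reset: what is moved stays moved. The work goes in short steps, each a Python script; the robot and the scene stay as the last script left them, time stands still between calls to the robot, and variables do not carry over. Pictures are saved under pics/ and viewed, at most 14 in all, crops included, and the job is handed in when it is done.

```bash
mkdir -p pics; cat > h.py <<'E'
from bench import *
import numpy as np, cv2
def cam(n):
    c=read_camera(n); c['R']=cv2.Rodrigues(np.array(c['rvec'],float))[0]; c['t']=np.array(c['tvec'],float).ravel(); c['K']=np.array(c['mtx'],float); return c
def ray(c,px,z):
    px=np.atleast_2d(np.array(px,float)); d=np.linalg.inv(c['K'])@np.c_[px,np.ones(len(px))].T
    d=(c['R'].T@d).T; o=-c['R'].T@c['t']; s=(z-o[2])/d[:,2]; return o+d*s[:,None]
def proj(c,P):
    q=(c['R']@np.atleast_2d(np.array(P,float)).T).T+c['t']; q=(c['K']@q.T).T; return q[:,:2]/q[:,2:]
E
python3 - <<'E'
from h import *
for n in('scene','top'):
    c=cam(n); cv2.imwrite(f'pics/{n}0.png',c['frame']); print(n,-c['R'].T@c['t'],c['R'][2],c['K'][0,0])
print(get_time())
E
```

```text
scene [ 0.95271568 -0.80969869  1.15570065] [-0.33592823  0.55858312 -0.75837795] 530.7383040705527
top [ 0.35958888 -0.01408066  1.27410488] [ 0.10113367  0.02228297 -0.99462327] 394.47608560777206
0.1
```

View pics/top0.png

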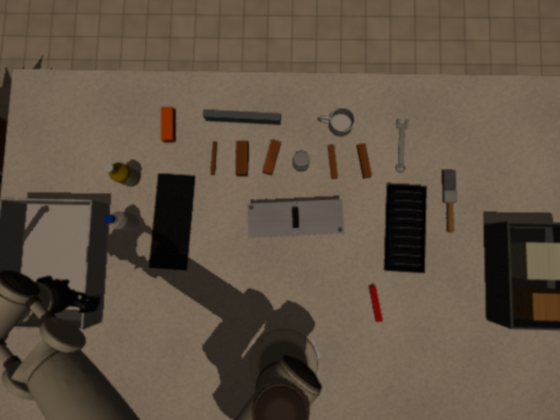

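View pics/scene0.png

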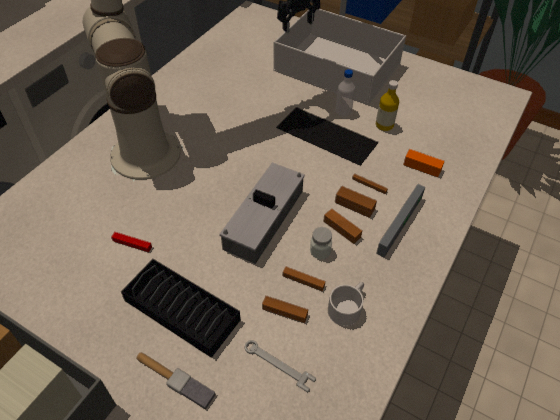

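The top view (up is +x, left is +y) shows:
- Keeper on the rack at about (295,217), with its grip block in the middle.
- Mat at (173,222), on the left.
- Drainer at (405,227).
- Five brown bars at (214,158), (242,158), (272,156), (333,161) and (364,160).
- Jar at (301,160).
- Decoys: red bar at (376,302) and orange bar at (168,124).

Next I'll measure these positions and check the bars in a crop.

```bash
cat >> h.py <<'E'
def rect(c,cnt,z):
    P=ray(c,cnt.reshape(-1,2),z)[:,:2].astype(np.float32)
    (x,y),(w,h),a=cv2.minAreaRect(P*1000)
    if w<h: w,h,a=h,w,a+90
    a=np.deg2rad(a); a=(a+np.pi/2)%np.pi-np.pi/2
    return x/1000,y/1000,a,w,h     # centre, angle of long axis, mm
def blobs(m,amin):
    cs,_=cv2.findContours(m.astype(np.uint8),cv2.RETR_EXTERNAL,cv2.CHAIN_APPROX_NONE)
    return [k for k in cs if cv2.contourArea(k)>amin]
def wood(c):
    h=cv2.cvtColor(c['frame'],cv2.COLOR_BGR2HSV); H,S,V=h[...,0],h[...,1],h[...,2]
    return (S>130)&(V>40)&(H>=5)&(H<20)
def packers(c,z=.026,xr=(.4,.8),yr=(-.36,.36)):
    out=[]
    for k in blobs(wood(c),25):
        r=rect(c,k,z)
        if xr[0]<r[0]<xr[1] and yr[0]<r[1]<yr[1] and r[3]>70: out.append((r,k.reshape(-1,2).mean(0),cv2.mean(c['frame'],cv2.drawContours(np.zeros((420,560),np.uint8),[k],-1,255,-1))[:3],cv2.contourArea(k)))
    return out
E
python3 - <<'E'
from h import *
np.set_printoptions(precision=3,suppress=True)
for n in('scene','top'):
    c=cam(n)
    for r,p,col,A in packers(c): print(n,np.array(r),p,np.array(col),A)
g=cv2.cvtColor(c['frame'],cv2.COLOR_BGR2HSV)
for p in [(270,215),(330,215),(230,215),(295,190),(173,222),(295,218),(250,208)]: print(p,g[p[1],p[0]])
m=np.zeros((420,560),bool)
m=(g[...,2]<30); m[:,:145]=0;m[:,200:]=0;m[:170]=0;m[275:]=0
for k in blobs(m,800): print('mat',np.array(rect(c,k,.004)))
m=(g[...,2]<40); m[:200]=0;m[235:]=0;m[:,:285]=0;m[:,305:]=0
for k in blobs(m,30): print('grip',np.array(rect(c,k,.103)))
a=cv2.resize(c['frame'][100:280,145:385],None,fx=3.3,fy=3.3,interpolation=cv2.INTER_CUBIC); cv2.imwrite('pics/crop.png',cv2.convertScaleAbs(a,alpha=1.5))
E
```

```text
scene [  0.649  -0.253   0.193 111.289  36.59 ] [285.131 309.056] [22.698 54.32  93.611] 567.5
scene [  0.646  -0.155   0.122 109.603  28.596] [303.695 278.442] [23.652 55.669 95.972] 374.5
scene [  0.654   0.047  -0.248 120.777  48.85 ] [342.655 225.851] [22.404 54.44  94.118] 559.5
scene [  0.646   0.143  -0.001 116.688  65.911] [355.48  201.286] [19.291 46.976 81.772] 652.0
scene [  0.652   0.226  -0.039 109.915  22.173] [369.726 183.507] [22.053 49.536 84.048] 169.5
top [  0.64   -0.145   0.118 108.788  19.546] [332.389 161.028] [18.16  43.805 81.8  ] 163.0
top [  0.645  -0.246   0.197 109.642  27.116] [363.88 160.28] [14.611 38.283 73.148] 244.5
top [  0.644   0.239  -0.036 105.632  13.454] [213.358 157.761] [19.597 40.321 71.381] 99.5
top [  0.646   0.148   0.032 112.221  35.752] [241.465 157.977] [13.297 36.46  70.56 ] 367.0
top [  0.652   0.052  -0.25  112.048  32.103] [271.103 156.513] [16.386 43.22  82.896] 297.0
(270, 215) [14 41 94]
(330, 215) [12 39 97]
(230, 215) [ 15  72 124]
(295, 190) [ 15  71 119]
(173, 222) [30 32  8]
(295, 218) [15 51 10]
(250, 208) [15 48 64]
mat [  0.438   0.37   -0.044 306.854 123.941]
grip [ 0.452 -0.028  0.097 60.4   17.115]
```

View pics/crop.png

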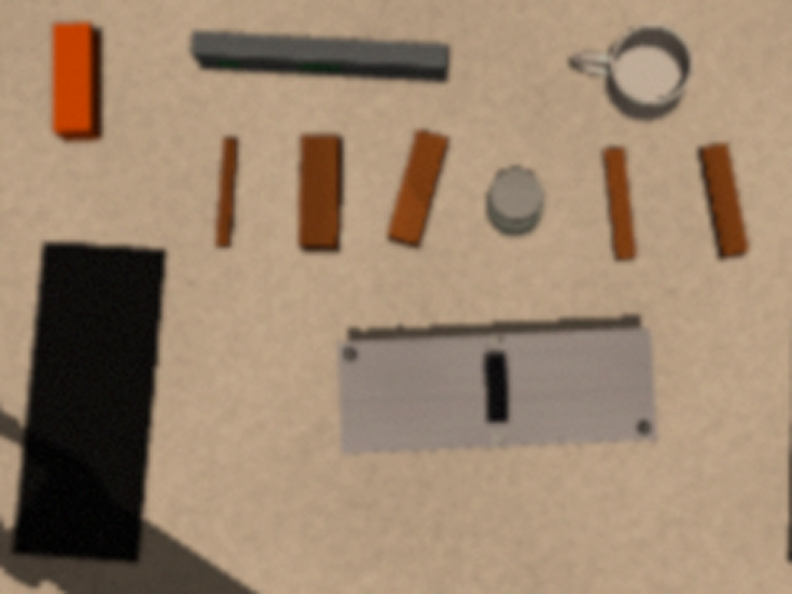

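The crop confirms five wooden packers, and the top-view widths identify them: 14 mm at (213,158), 38 mm at (241,158), 32 mm at (271,157), 20 mm at (332,161) and 26 mm at (364,160). The red and orange bars are decoys and stay put. The pin tips are at about (250.8,207.3) and (340.2,229.4), which gives the rack pose. I'll take that pose now and move the keeper.

```bash
cat >> h.py <<'E'
PI=np.pi
def down(yaw): return [PI,0,yaw]
def wrap(a): return (a+PI/2)%PI-PI/2
def best_yaw(p,yaw):
    # half-turn equivalent yaw with the last joint nearest mid-range
    c=[]
    for k in (0,PI,-PI):
        q=inverse_kinematics(p,down(yaw+k))
        if q is not None: c.append((abs(q[5]),yaw+k))
    return min(c)[1]
def descend(z_to,step=.002,fz=3.0,vel=.03):
    # go down until z_to or an upward push of fz; returns reached z
    f0=get_ft_force()[2]
    p=list(get_eef_pos())
    while p[2]>z_to+1e-4:
        p[2]=max(z_to,p[2]-step); line_to(p,vel)
        if get_ft_force()[2]-f0>fz: break
    return get_eef_pos()[2],get_ft_force()[2]-f0
E
python3 - <<'E'
from h import *
np.set_printoptions(precision=4,suppress=True)
c=cam('top')
P=ray(c,[(250.8,207.3),(340.2,229.4)],.085)
d=P[0]-P[1]; print('pins',P,np.linalg.norm(d[:2]),'yaw',np.arctan2(d[1],d[0])-np.arctan2(268,80),'mid',P.mean(0))
g=cv2.cvtColor(c['frame'],cv2.COLOR_BGR2HSV)
m=(g[...,1]<58)&(g[...,2]>55); m[:190]=0;m[250:]=0;m[:,:235]=0;m[:,355:]=0
for k in blobs(m,800):
    r=rect(c,k,.071); print('plate',np.array(r)); 
yaw=wrap(r[2]-PI/2); print(yaw)
for p,a in (([.45,-.025,.086],yaw),([.438,.37,.03],-.044+PI/2)):
    for k in(0,PI,-PI):
        q=inverse_kinematics(p,down(a+k)); print(p,a+k,None if q is None else np.array(q))
E
```

```text
pins [[ 0.48    0.1066  0.085 ]
 [ 0.4189 -0.1645  0.085 ]] 0.27792774675977183 yaw 0.06824524734004522 mid [ 0.4494 -0.0289  0.085 ]
plate [  0.4528  -0.028   -1.5053 291.5025 106.4635]
0.06554413533594383
[0.45, -0.025, 0.086] 0.06554413533594383 [-0.3248  0.0271  2.0728 -0.      1.0418  1.1805]
[0.45, -0.025, 0.086] 3.207136788925737 [-0.3248  0.0271  2.0728  0.      1.0418 -1.9611]
[0.45, -0.025, 0.086] -3.0760485182538493 [-0.3248  0.0271  2.0728  0.      1.0418 -1.9611]
[0.438, 0.37, 0.03] 1.5267963267948965 [ 0.4908  0.4127  1.7443 -0.      0.9845  0.5348]
[0.438, 0.37, 0.03] 4.668388980384689 [ 0.4908  0.4127  1.7443  0.      0.9845 -2.6068]
[0.438, 0.37, 0.03] -1.6147963267948966 [ 0.4908  0.4127  1.7443  0.      0.9845 -2.6068]
```

```bash
cat >> h.py <<'E'
RX,RY,RA=.451,-.0285,.067
MX,MY,MA=.438,.370,-.044
def rk(x,y):
    return [RX+x*np.cos(RA)-y*np.sin(RA), RY+x*np.sin(RA)+y*np.cos(RA)]
E
python3 - <<'E'
from h import *
np.set_printoptions(precision=4,suppress=True)
move_to([RX,RY,.2],down(RA)); gripper_to(.55)
line_to([RX,RY,.087],.15); f0=np.array(get_ft_force())
gripper_to(0.0); print('w',get_grip_width(),get_gripper_force(),get_eef_pos())
line_to([RX,RY,.14],.08); print('lift',get_grip_width(),get_gripper_force(),np.array(get_ft_force())-f0)
c=cam('scene'); cv2.imwrite('pics/lift.png',c['frame'])
c=cam('top'); cv2.imwrite('pics/lift_t.png',c['frame'])
print(get_time())
E
```

```text
w 0.22293233924333256 60.1537299156189 [ 0.452  -0.0287  0.0882]
lift 0.22169966250054254 58.96840810775757 [ 1.2512 -0.49   -3.572 ]
5.025
```

View pics/lift.png

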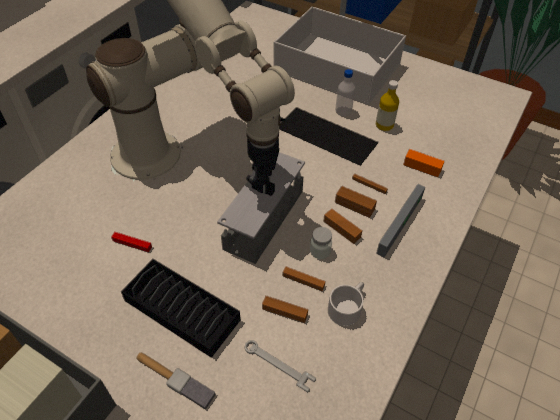

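The keeper at about (262,195) is lifted clear of the rack in the gripper. I'll carry it to the mat.

```bash
python3 - <<'E'
from h import *
np.set_printoptions(precision=4,suppress=True)
line_to([RX,RY,.175],.15)
move_to([.44,.15,.175],down(MA+PI/2))
line_to([MX,MY,.175],.15); line_to([MX,MY,.04],.12)
print(get_grip_width(),get_gripper_force(),get_eef_pos(),get_time())
print(descend(.016)); print(get_eef_pos(),get_ft_force())
gripper_to(.55); line_to([MX,MY,.15],.15); wait(.2)
print(get_time())
c=cam('top'); cv2.imwrite('pics/park.png',c['frame'][90:290,130:400].repeat(2,0).repeat(2,1))
g=cv2.cvtColor(c['frame'],cv2.COLOR_BGR2HSV)
E
```

```text
0.22271954113672054 64.67028737068176 [0.4388 0.3704 0.041 ] 9.2917
(np.float64(0.029261137660996542), np.float64(15.805992710904903))
[0.4392 0.3707 0.0293] [-5.3633 -4.3248 13.571 ]
12.5917
```

View pics/park.png

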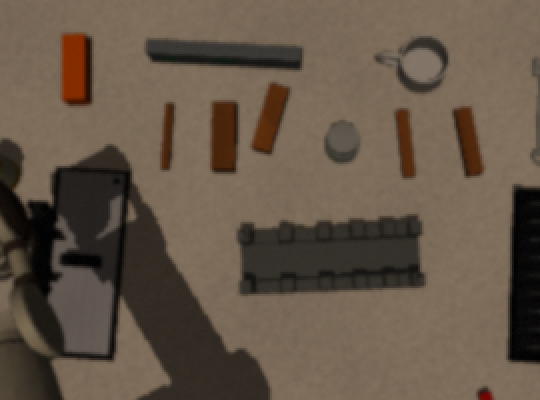

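The keeper lies on the mat with its grip block at about (80,260) in this crop. All five packers are where they were and the rack is open. I'll pick and place starting with packer20, measuring again before each grasp.

```bash
cat >> h.py <<'E'
START={14:(.644,.239),38:(.646,.148),32:(.652,.052),20:(.640,-.145),26:(.645,-.246)}
SLOT={14:(-.113,.053),20:(-.0685,.050),26:(-.018,.047),32:(.0385,.044),38:(.101,.041)}
ZP={14:.0145,20:.0155,26:.017,32:.019,38:.021}
def aside(): line_to([*get_eef_pos()[:2],.2],.2); move_to([.42,.36,.2],down(PI/2+MA))
def find(t):
    c=cam('top'); L=packers(c,t/1000,xr=(.55,.8))
    return min((r for r,*_ in L if abs(r[4]-t)<6),key=lambda r:np.hypot(r[0]-START[t][0],r[1]-START[t][1]))
def pack(t):
    x,y,a,L,w=find(t); print(t,'at',np.round([x,y,a,L,w],3))
    assert abs(L-110)<10 and abs(w-t)<6 and np.hypot(x-START[t][0],y-START[t][1])<.1
    move_to([x,y,.14],down(a)); gripper_to(min(1,(t+26)/85)); line_to([x,y,ZP[t]],.12)
    gripper_to(0); w0=get_grip_width(); zo=get_eef_pos()[2]-t/2000
    line_to([x,y,.13],.12); print(' grip mm',round(w0*85,1),round(get_grip_width()*85,1),'zo',round(zo,4))
    assert abs(get_grip_width()*85-t)<4
    sx,sz=SLOT[t]; p=rk(0,sx)
    move_to([*p,.13],down(RA)); line_to([*p,sz+zo+.020],.12)
    print(' over slot',round(get_grip_width()*85,1),np.round(get_eef_pos(),4))
    assert abs(get_grip_width()*85-t)<4
    f=np.array(get_ft_force()); z,fz=descend(sz+zo-.003,step=.0015,fz=4.)
    dz=z-sz-zo; print(' down dz mm',round(dz*1000,1),'F',np.round(np.array(get_ft_force())-f,1))
    assert abs(dz)<.004,'not home'
    gripper_to(min(1,get_grip_width()+9/85)); line_to([*p,.15],.12); print(' t',get_time())
E
python3 - <<'E'
from h import *
line_to([*get_eef_pos()[:2],.2],.2); pack(20); aside()
c=cam('top'); cv2.imwrite('pics/p20.png',cv2.resize(c['frame'][140:260,190:390],None,fx=3,fy=3))
E
```

```text
20 at [  0.641  -0.146   0.122 109.656  19.351]
 grip mm 18.2 18.4 zo 0.0066
 over slot 18.1 [ 0.4564 -0.0972  0.077 ]
 down dz mm -0.0 F [-3.1  5.9  6.4]
 t 24.0417
```

View pics/p20.png

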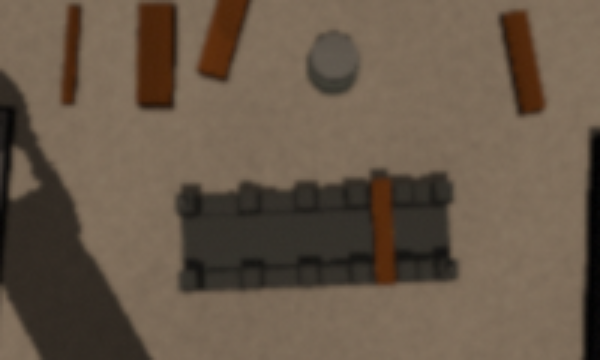

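packer20 sits in its slot at about (384,230) in the crop, and the contact height was exactly right. On to the rest, checking each placing.

```bash
cat >> h.py <<'E'
def placed():
    c=cam('top')
    for r,*_ in packers(c,.06,xr=(.35,.56)):
        d=np.array(r[:2])-[RX,RY]; C,S=np.cos(RA),np.sin(RA)
        print('  in rack w %.1f L %.1f x %.1f y %.1f ang %.3f'%(r[4],r[3],(C*d[0]+S*d[1])*1e3,(-S*d[0]+C*d[1])*1e3,wrap(r[2]-RA)))
E
python3 - <<'E'
from h import *
placed()
for t in (26,32):
    pack(t); aside(); placed()
E
```

```text
in rack w 22.9 L 108.7 x 3.0 y -68.1 ang -0.007
26 at [  0.645  -0.246   0.197 109.653  27.006]
 grip mm 24.3 24.4 zo 0.0052
 over slot 24.8 [ 0.4529 -0.0469  0.0727]
 down dz mm -0.0 F [-2.9  6.7  5.9]
 t 38.0
  in rack w 28.6 L 109.2 x 2.2 y -18.6 ang -0.003
  in rack w 22.9 L 108.7 x 3.0 y -68.1 ang -0.007
32 at [ 6.76000e-01  7.30000e-02 -2.61000e-01  1.11401e+02  3.25110e+01]
 grip mm 30.7 30.9 zo 0.0042
 over slot 30.8 [0.4492 0.0098 0.0687]
 down dz mm -0.1 F [-1.6  1.5  5.6]
 t 50.7667
  in rack w 34.6 L 109.0 x 1.9 y 37.2 ang -0.001
  in rack w 28.6 L 109.2 x 2.2 y -18.6 ang -0.003
  in rack w 23.7 L 108.8 x 2.9 y -68.5 ang 0.010
```

```bash
python3 - <<'E'
from h import *
for t in (38,14):
    pack(t); aside(); placed()
c=cam('top'); cv2.imwrite('pics/all.png',cv2.resize(c['frame'][100:280,140:390],None,fx=3,fy=3))
P=np.array([[*rk(.04,.134),.085],[*rk(-.04,-.134),.085]]); print(proj(c,P))
g=cv2.cvtColor(c['frame'],cv2.COLOR_BGR2HSV)
m=(g[...,2]<16); m[:190]=0;m[260:]=0;m[:,:150]=0;m[:,195:]=0
for k in blobs(m,25): print('blk',np.round(rect(c,k,.044),4))
E
```

```text
38 at [6.43000e-01 1.46000e-01 3.20000e-02 1.11142e+02 3.54080e+01]
 grip mm 36.8 36.7 zo 0.0033
 over slot 37.2 [0.445  0.0724 0.0648]
 down dz mm -0.1 F [-1.9  0.4  5.8]
 t 63.0417
  in rack w 34.6 L 108.9 x 2.0 y 37.2 ang -0.001
  in rack w 40.3 L 108.6 x 4.5 y 100.3 ang -0.038
  in rack w 28.5 L 109.2 x 2.2 y -18.6 ang -0.001
  in rack w 23.6 L 108.8 x 2.9 y -68.5 ang 0.008
14 at [ 6.47000e-01  2.41000e-01 -3.60000e-02  1.06648e+02  1.35840e+01]
 grip mm 11.8 11.9 zo 0.0087
 over slot 11.5 [ 0.4589 -0.1411  0.0819]
 down dz mm -0.1 F [-1.7  1.   6.1]
 t 75.475
  in rack w 34.6 L 109.1 x 1.8 y 37.2 ang -0.001
  in rack w 40.3 L 108.6 x 4.5 y 100.3 ang -0.038
  in rack w 28.6 L 109.2 x 2.2 y -18.6 ang -0.003
  in rack w 17.8 L 105.7 x 2.5 y -113.6 ang 0.010
  in rack w 22.9 L 108.7 x 3.0 y -68.1 ang -0.007
[[250.40599601 206.66474286]
 [340.32986038 229.00769965]]
blk [ 0.441   0.3622  1.5023 61.341  15.3605]
blk [4.445000e-01 4.181000e-01 5.700000e-02 1.328633e+02 1.901710e+01]
```

View pics/all.png

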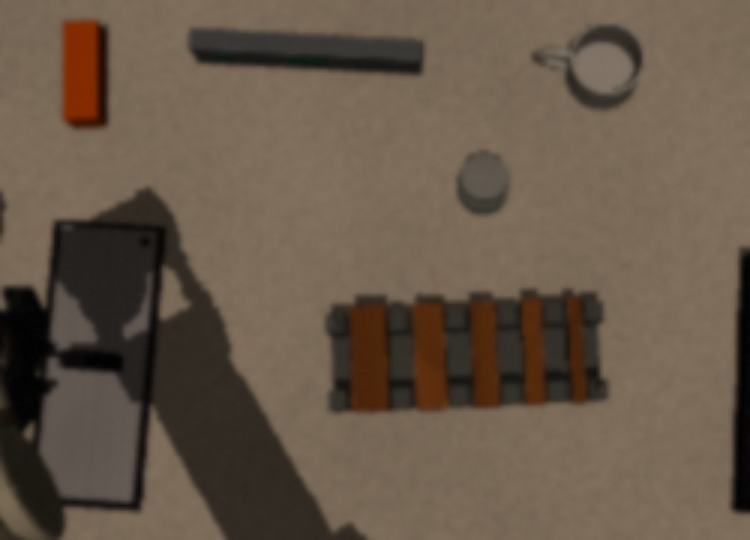

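All five packers are down in their own slots and the bystanders are undisturbed. Now I'll regrip the keeper at the exact parking pose and take it back to the exact lift-off pose.

```bash
python3 - <<'E'
from h import *
np.set_printoptions(precision=4,suppress=True)
o=down(MA+PI/2)
move_to([MX,MY,.15],o); gripper_to(.55); line_to([MX,MY,.0285],.12); print(get_eef_pos())
gripper_to(0); print(get_grip_width()*85,get_eef_pos())
line_to([MX,MY,.175],.12); print(get_grip_width()*85,get_eef_pos(),get_ft_force())
line_to([.44,.15,.175],.15); move_to([RX,RY,.175],down(RA)); line_to([RX,RY,.125],.1); wait(.3)
print(get_grip_width()*85,get_eef_pos(),get_tcp_rot(),get_ft_force(),get_time())
c=cam('scene'); cv2.imwrite('pics/over.png',cv2.resize(c['frame'][130:270,190:350],None,fx=4,fy=4))
E
```

```text
[0.4387 0.3704 0.0294]
19.007093508313567 [0.4387 0.3704 0.0296]
18.86668301766778 [0.4374 0.3697 0.1739] [ 0.2561 -0.9716 -1.7765]
19.269255105316677 [ 0.4514 -0.0286  0.1256] [ 3.1412 -0.0011  0.067 ] [-1.3177 -0.2107 -3.5578] 84.95
```

View pics/over.png

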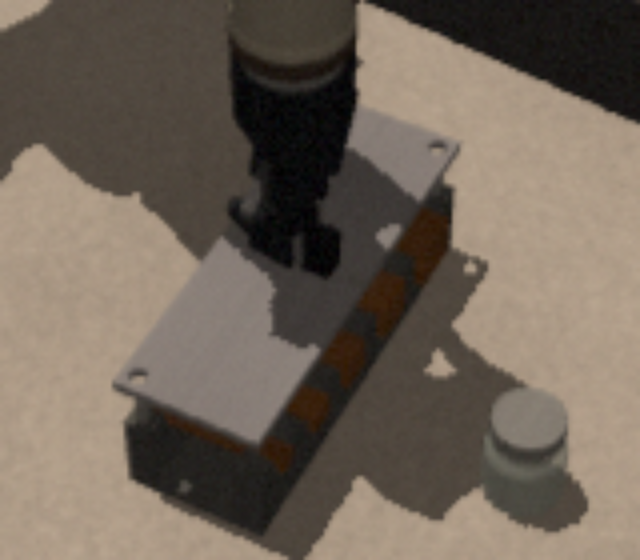

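The keeper is level over the rack, with its holes at about (138,375) and (437,147) in the crop, near the pins. I'll lower it under force watch.

```bash
python3 - <<'E'
from h import *
np.set_printoptions(precision=4,suppress=True)
f=np.array(get_ft_force())
z,fz=descend(.0865,step=.002,fz=6.); print(z,fz,np.array(get_ft_force())-f,get_eef_pos(),get_grip_width()*85)
c=cam('scene'); cv2.imwrite('pics/dn.png',cv2.resize(c['frame'][130:270,190:350],None,fx=4,fy=4)); print(get_time())
E
```

```text
0.08850841089822292 9.211045180135962 [-3.1785  0.0081  9.211 ] [ 0.4517 -0.0287  0.0885] 18.74429767486601
89.8
```

View pics/dn.png

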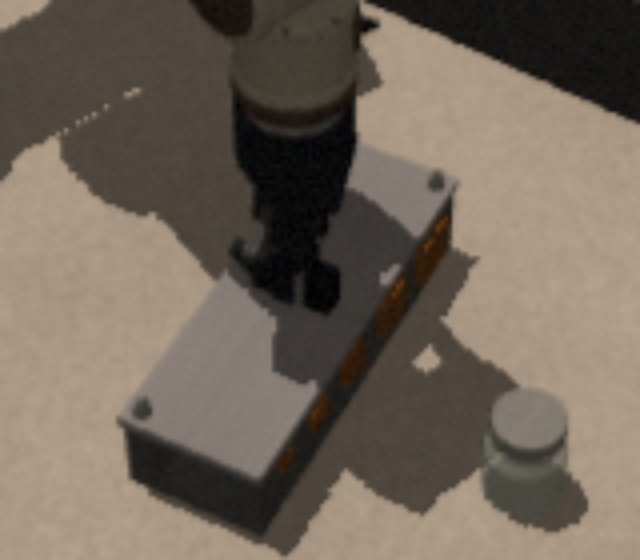

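Both pins stand up through the plate, at about (142,408) and (436,180), and it has seated at the original height. I'll release, check once more and hand in.

```bash
python3 - <<'E'
from h import *
gripper_to(.5); line_to([*get_eef_pos()[:2],.2],.12); aside(); wait(.3)
c=cam('top'); g=cv2.cvtColor(c['frame'],cv2.COLOR_BGR2HSV)
m=(g[...,1]<58)&(g[...,2]>55); m[:190]=0;m[250:]=0;m[:,:235]=0;m[:,355:]=0
for k in blobs(m,800): print('plate',np.round(rect(c,k,.071),4))
c=cam('scene'); cv2.imwrite('pics/end.png',cv2.resize(c['frame'][130:330,190:450],None,fx=3,fy=3)); print(get_time())
E
```

```text
plate [ 4.527000e-01 -2.910000e-02 -1.502600e+00  2.918540e+02  1.060766e+02]
93.35
```

View pics/end.png

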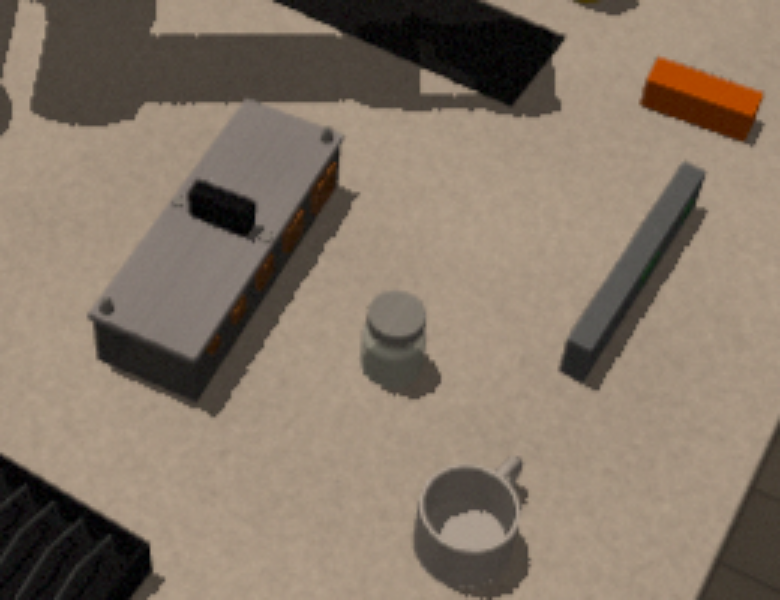

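The keeper is flush over both pins, (106,305) and (327,135), matching its starting pose to about 1 mm, and the bystanders in this crop are undisturbed.

```bash
python3 -c "
from bench import *
print(close_job())"
```

```text
the job is handed in; nothing more can be done
None
```

I handed the job in at about 93 s of the 210 s allowed, with all five packers (14, 20, 26, 32 and 38 mm) home in their own slots and the keeper plate back flush over both pins; the hand-in call did not report the judge's verdict.

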